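# Line up the bench parts by height on the photo strip

### The job

For the stock photo, line up the orange gear, the green thumb nut, the small jar and the glue stick on the four discs of the grey strip in order of height: the lowest on the red disc at one end, rising along the row to the tallest on the disc at the other end. Stand each one upright as it stands now, well centred on its own disc, and let it go. Do not disturb the flush cutters and the marker lying nearby.

Things in the scene. Friction and masses are not known exactly. Their poses are not given: they have to be found in the camera images.
- gear_a_center (a point): orange printed spur gear lying flat, 41 mm across, 14 mm high overall (toothed rim 10 mm high), 22 g; the lowest of the four; standing upright at a random place on the worktop; the point is its centre, on its axis half-way up; its z axis is up
- thumb_nut_center (a point): green printed thumb nut, an upright ribbed cylinder 32 mm across and 25 mm high with a low boss on top, 28 mm high overall, 25 g; second lowest; standing upright at a random place on the worktop; the point is its centre, on its axis half-way up; its z axis is up
- nozzle_jar_center (a point): small round jar with pale body and black cap (fixed), 45 mm across, 43 mm high, 60 g; second tallest; standing upright at a random place on the worktop; the point is its centre, on its axis half-way up; its z axis is up
- glue_stick_center (a point): glue stick with purple cap (fixed), yellow and white body, round, 27 mm across, 93 mm high, 45 g; the tallest of the four; standing upright at a random place on the worktop; the point is its centre, on its axis half-way up; its z axis is up
- disc_red: the red disc, at one end of the row (either the left or the right end): fixed disc, 70 mm across and 2 mm thick, lying on the 4 mm thick grey strip, so that its top is 6 mm above the worktop; origin at the centre of its underside, z up. Four discs lie in one straight row along the strip, 105 mm between centres
- disc_a: white disc, one of the two inner places of the row, either next to the red disc or second from it: fixed disc, 70 mm across and 2 mm thick, lying on the 4 mm thick grey strip, so that its top is 6 mm above the worktop; origin at the centre of its underside, z up. Four discs lie in one straight row along the strip, 105 mm between centres
- disc_b: white disc, the other of the two inner places of the row: fixed disc, 70 mm across and 2 mm thick, lying on the 4 mm thick grey strip, so that its top is 6 mm above the worktop; origin at the centre of its underside, z up. Four discs lie in one straight row along the strip, 105 mm between centres
- disc_c: white disc at the end of the row opposite to the red disc: fixed disc, 70 mm across and 2 mm thick, lying on the 4 mm thick grey strip, so that its top is 6 mm above the worktop; origin at the centre of its underside, z up. Four discs lie in one straight row along the strip, 105 mm between centres
- flush_cutter_center (a point): bystander: flush cutters with red and black grips, lying flat, about 115 x 61 x 12 mm, loose; the point is near their middle, 6 mm above the worktop
- marker_a_center (a point): bystander: black marker lying flat, 13 x 128 x 14 mm, long along its y axis, loose; the point is its centre
Not all that is in view belongs to the job. What is shaped like the part that bears nozzle_jar_center but blue is not meant.

How it is judged:
By the outcome, as a careful person would: the job done as asked, in the order asked, and still so for the second after the job is handed in, with the robot touching nothing.
It also fails if it takes over 96 s, if anything falls off the work surface, if the arm or the gripper's body presses on something with over 40 N, if the wrist force passes 120 N, or if a joint passes its speed limit or range.

### The arm

A 6-joint arm with a two-finger parallel gripper is mounted at the origin on a cart in front of the work surface, level with it; the furniture and walls round the work are solid. World frame = base frame: x ahead of the robot, y to its left, z up, the work surface at z = 0. Lengths are in m, angles in rad, forces in N, time in s.
With the tool pointing down it reaches from about 0.3 to 0.775 m from the base axis. Payload 14.6 kg.
Tool frame: the origin (TCP) lies at the very end of the fingers, on their centre line; the grasp point (between the pads) lies 19 mm behind it; z points along the fingers, y is the line along which they close (so a half turn about z gives the same grasp; the last joint's range is limited). The gripper opens to 94 mm and grips with 3 to 60 N. Pads are 16 mm wide; open, the fingers measure 119 mm over their backs; the gripper's body (75 mm by 177 mm) begins 78 mm behind the grasp point.
Start: joints at [-1.346, 0.3, 1.521, -0, 1.321, -0.067], TCP at [0.158, -0.527, 0.205] pointing down, gripper open.
Joint ranges: [-3.03, 3.03], [-0.79, 2.21], [0.23, 2.52], [-1.04, 4.18], [0, 3.07], [-2.55, 2.55]. Speed limits (rad/s): [2.22, 2.22, 2.57, 3.14, 3.14, 3.14].

### API

Orientations are given as [roll, pitch, yaw] about the fixed x, y, z axes, in that order (R = Rz(yaw) Ry(pitch) Rx(roll)).
In Python, from station import * gives the robot as it stands.
- The arm moves only by the tool jog_arm, never from a script. Its argument "rows" is a list of rows, each a list of 3 entries, a list of its own where there are three numbers: the shift along the tool's x, y, z in m, then the turn about the tool's z in degrees, then the finger opening in m, from 0 to 0.094. A call has 1 to 12 rows; each row shifts and turns the commanded pose from where the row before left it, along the tool's axes as they then stand; what a row does not reach is not made up. A row lasts 1/12 s, in which the tool goes at most 41.7 mm and 7.16 degrees, less where a joint would pass 70% of its speed; a pose out of reach is approached as far as the arm can. A call is refused whole if a number of a shift passes 0.0417 or a number of a turn 7.16, either way. A call with a gripper value outside its range is refused whole. The fingers move at their own pace and stop on an object; "squeeze" is the grip in N (left out, the last holds). Time passes only in rows, so rows that do not move let the fingers close. It gives the time, the measured TCP pose, the force, the opening and the grip force at its end, in the units of the state.
- get_obs(): the state, without advancing time (a new reading comes with each control period).
- camera(name): name is "scene" or "side" or "wrist"; returns a dict with "image" (480x640x3 uint8, red, green, blue), "range_z" (480x640 float32, m along the optical axis (not along the pixel's ray), 0 where there is no reading), "K" (3x3 intrinsics, pixels), "world_from_camera" (4x4, takes a point from camera to world coordinates); the wrist camera has in their place "T_tool_cam" (4x4, takes a point from camera to tool coordinates, whose origin is the TCP and whose axes are the flange's). Camera axes: x right, y up, looking along -z (the intrinsics and any distortion apply to the point x, -y, -z); pixel columns grow to the right and rows downward; lengths in m; the calibration is good to about 2 mm. A picture is of the moment at which its call begins: read the wrist's pose just before it.
- hand_in(): hands the job in; it is judged then, once.
Trained networks look in a picture, given as the dict that the camera call returned (one of the last four; its "shot" number tells which), for a name from the list of things; names that differ only in an ending like _2 or _b are one class to them, and where a whole thing is asked for, a point or a joint stands for the part that bears it (a point fixed in the world has none). Each returns a list of dicts, best first, with "p" (0 to 1); they miss things now and then, are a little off and sometimes report something else, mostly with a low value. They report only what shows in the picture. A call takes as long as a camera call. They do not tell look-alikes from the thing itself.
- search_frame(label, picture): "at" ([column, row] as shares, 0 to 1, of the picture: columns of its width, rows of its height, amid what is visible of it).
- spot_point(label, picture): "at" ([column, row] as shares, 0 to 1, of the picture: columns of its width, rows of its height: a listed point, or the origin of a listed thing).
The state is a dict: "time_s": time; "qpos": joint angles; "joint_vel": joint speeds; "tau": joint torques, N m; "ee_pos": TCP position; "eef_rot": TCP orientation; "force": force on the tool from outside, world axes, zero at the start; "moment": the same for the moment, N m; "grip_width": finger opening in m; "grip_force": force on a finger pad.
Only numpy, scipy, OpenCV 4.12 (cv2) and the standard library are available. Lean on these libraries where they do the work, as an engineer would, in place of code of your own. Each camera call takes 0.05 s, during which the arm holds its last target. There are 200 camera calls.

## Working session

There is one attempt and no reset: what is moved stays moved. The work goes in short steps, Python scripts to look and compute and a tool call to move; the robot and the scene stay as the last step left them, time stands still between calls to the robot, and variables do not carry over. Pictures are saved under pics/ and viewed, at most 14 in all, crops included, and the job is handed in when it is done.

Besides the shell and the picture viewer there is one more tool, called after "Call:" as a command line: name --argument value ..., lists and objects as JSON in quotes. jog_arm: Moves the arm, as the interface text tells. Its arguments: {"type":"object","properties":{"rows":{"type":"array","items":{"type":"array"}},"squeeze":{"type":"number"}},"required":["rows"]}

```bash
mkdir -p pics; ls
python3 - <<'E'
from station import *
import cv2,numpy as np,pickle
o=get_obs();print({k:np.round(v,3) for k,v in o.items()})
d={}
for n in("scene","side"):
    c=camera(n);d[n]=c
    cv2.imwrite(f"pics/{n}0.png",c["image"][:,:,::-1])
    print(n,c["K"].tolist(),np.round(c["world_from_camera"],3).tolist(),[k for k in c])
    for l in("gear_a_center","thumb_nut_center","nozzle_jar_center","glue_stick_center","disc_red","disc_a","flush_cutter_center","marker_a_center"):
        print(l,[(round(r["at"][0]*640),round(r["at"][1]*480),round(r["p"],2)) for r in spot_point(l,c)][:5])
pickle.dump(d,open("d0.pkl","wb"))
E
```

```text
pics
{'time_s': np.float64(0.0), 'qpos': array([-1.346,  0.3  ,  1.522, -0.   ,  1.321, -0.067]), 'joint_vel': array([-0.001,  0.001, -0.   , -0.   , -0.   , -0.   ]), 'tau': array([ 0.0000e+00, -5.3181e+01, -3.5274e+01,  7.1000e-02,  2.4000e-02,
       -0.0000e+00]), 'ee_pos': array([ 0.158, -0.526,  0.205]), 'eef_rot': array([-3.14 , -0.   ,  0.292]), 'force': array([-0.992, -0.556, -0.535]), 'moment': array([0.041, 0.023, 0.007]), 'grip_force': np.float64(0.0), 'grip_width': np.float64(0.094)}
scene [[441.73836165210696, 0.0, 325.23891941087226], [0.0, 441.73836165210696, 238.67449026192438], [0.0, 0.0, 1.0]] [[-0.912, 0.29, -0.291, 0.2], [-0.411, -0.627, 0.662, 0.694], [0.01, 0.723, 0.69, 0.843], [0.0, 0.0, 0.0, 1.0]] ['image', 'range_z', 'K', 'world_from_camera', 'shot']
gear_a_center [(331, 302, 0.44)]
thumb_nut_center [(351, 261, 0.42)]
nozzle_jar_center [(369, 222, 0.8), (350, 235, 0.76)]
glue_stick_center [(305, 351, 0.81)]
disc_red [(310, 226, 0.63), (284, 274, 0.36), (280, 422, 0.26)]
disc_a [(262, 304, 0.92), (296, 241, 0.91), (282, 275, 0.74)]
flush_cutter_center [(279, 421, 0.72), (295, 244, 0.43)]
marker_a_center [(364, 168, 0.68)]
side [[483.8743993065559, 0.0, 319.46845019671105], [0.0, 483.8743993065559, 232.46072643420473], [0.0, 0.0, 1.0]] [[0.861, 0.268, -0.432, -0.083], [-0.508, 0.455, -0.732, -1.086], [0.0, 0.849, 0.528, 0.82], [0.0, 0.0, 0.0, 1.0]] ['image', 'range_z', 'K', 'world_from_camera', 'shot']
gear_a_center []
thumb_nut_center [(295, 256, 0.52)]
nozzle_jar_center [(332, 284, 0.84), (319, 266, 0.78), (321, 233, 0.57)]
glue_stick_center []
disc_red [(362, 262, 0.62)]
disc_a [(342, 246, 0.73), (325, 231, 0.68)]
flush_cutter_center []
marker_a_center [(421, 329, 0.47)]
```

View pics/scene0.png

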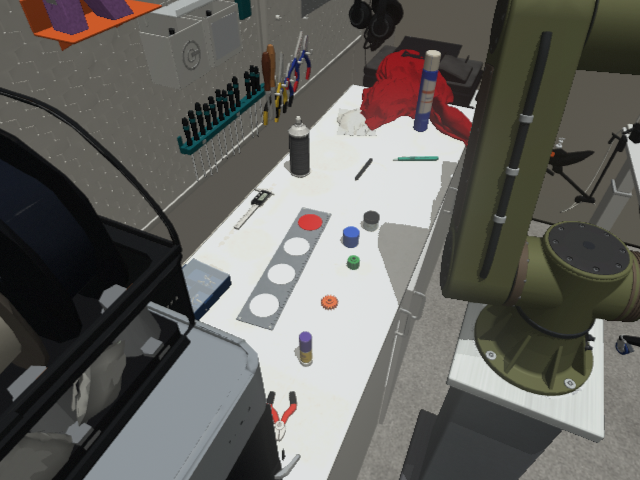

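View pics/side0.png

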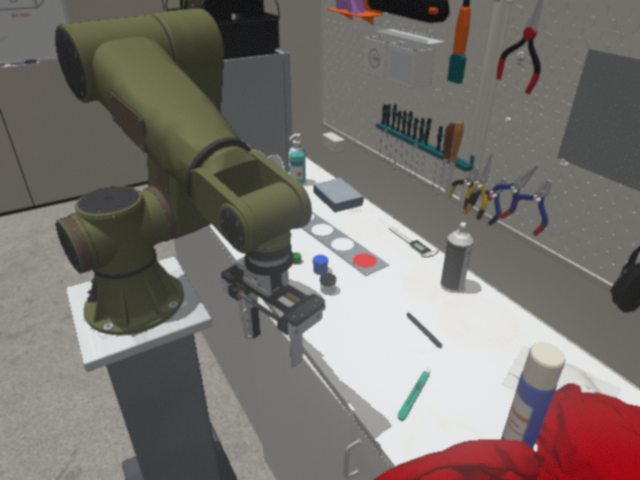

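The scene view shows the strip with red disc at (310,222) and whites at (296,246), (281,273), (264,305). The jar is at (371,220), blue decoy (351,236), nut (354,262), gear (330,302), glue (305,350), cutters (282,415) and marker (364,169).

```bash
cat > h.py <<'E'
import numpy as np,cv2
from scipy.spatial.transform import Rotation as R
def pose(o):
    T=np.eye(4);T[:3,:3]=R.from_euler('xyz',o["eef_rot"]).as_matrix();T[:3,3]=o["ee_pos"];return T
def ray(c,W,u,v):
    K=c["K"];d=np.array([(u-K[0,2])/K[0,0],-(v-K[1,2])/K[1,1],-1.]);return W[:3,3],W[:3,:3]@d
def plane(c,W,u,v,z):
    o,d=ray(c,W,u,v);return o+d*(z-o[2])/d[2]
def meet(rays):
    A=0;b=0
    for o,d in rays:
        d=d/np.linalg.norm(d);P=np.eye(3)-np.outer(d,d);A=A+P;b=b+P@o
    return np.linalg.solve(A,b)
def cloud(c,W):
    v,u=np.mgrid[:480,:640];K=c["K"];z=c["range_z"]
    p=np.stack([(u-K[0,2])/K[0,0]*z,-(v-K[1,2])/K[1,1]*z,-z],-1);return p@W[:3,:3].T+W[:3,3]
def blobs(c,W,mn=60):
    """things by colour: name, centroid px, area, top z (depth)"""
    h=cv2.cvtColor(c["image"],cv2.COLOR_RGB2HSV);P=cloud(c,W)
    on=(c["range_z"]>0)&(P[...,0]>.2)&(P[...,0]<.85)&(abs(P[...,1])<.6)&(P[...,2]<.13)
    for n,lo,hi in(("orange",(5,120,90),(16,255,255)),("red",(0,120,90),(4,255,255)),("green",(45,80,40),(85,255,255)),("blue",(105,100,40),(125,255,255)),("purple",(126,60,40),(150,255,255)),("dark",(0,0,0),(180,90,70))):
        m=(cv2.inRange(h,lo,hi)>0)&on
        k,l,s,ce=cv2.connectedComponentsWithStats(m.astype(np.uint8))
        for i in range(1,k):
            if s[i,4]>=mn:
                q=P[l==i];print(n,ce[i].round(1),s[i,4],"med",np.median(q,0).round(3),"lo",np.percentile(q,2,0).round(3),"hi",np.percentile(q,98,0).round(3))
E
python3 - <<'E'
from h import *;import pickle
d=pickle.load(open("d0.pkl","rb"));c=d["scene"];W=c["world_from_camera"]
blobs(c,W,40)
for n,u,v,z in(("red",310,222,.006),("w1",296,246,.006),("w2",281,273,.006),("w3",264,305,.006),("jar",371,214,.043),("nut",354,259,.028),("gear",330,301,.014),("glue",305,337,.093),("cut",282,415,.01),("marker",364,169,.01)):
    print(n,plane(c,W,u,v,z).round(3))
for cc in d.values(): print("side/scene z table check",np.nanmedian(cloud(cc,cc["world_from_camera"])[300:310,280:300,2]))
E
```

```text
orange [329.  301.5] 145 med [0.453 0.09  0.011] lo [0.438 0.073 0.006] hi [0.47  0.103 0.017]
red [309.8 221.7] 305 med [ 0.621 -0.153  0.006] lo [ 0.591 -0.186  0.003] hi [ 0.652 -0.122  0.01 ]
red [274.4 414.8] 63 med [0.437 0.384 0.011] lo [0.428 0.37  0.007] hi [0.453 0.395 0.014]
red [288.4 412.2] 118 med [0.415 0.368 0.011] lo [0.408 0.35  0.008] hi [0.422 0.388 0.014]
green [408.  158.2] 51 med [ 0.46  -0.586  0.008] lo [ 0.431 -0.599  0.006] hi [ 0.486 -0.569  0.012]
green [353.2 259.6] 70 med [ 0.446 -0.047  0.026] lo [ 0.435 -0.061  0.021] hi [ 0.461 -0.038  0.031]
blue [350.9 232.3] 152 med [ 0.485 -0.124  0.043] lo [ 0.466 -0.146  0.039] hi [ 0.504 -0.107  0.046]
blue [212.3 298.5] 364 med [0.702 0.207 0.023] lo [0.698 0.141 0.005] hi [0.708 0.261 0.04 ]
purple [304.7 337.2] 111 med [0.436 0.251 0.093] lo [0.425 0.24  0.086] hi [0.447 0.261 0.096]
dark [299. 157.] 614 med [ 0.748 -0.344  0.074] lo [ 0.729 -0.368  0.014] hi [ 0.784 -0.335  0.128]
dark [363.  169.1] 46 med [ 0.573 -0.457  0.011] lo [ 0.568 -0.519  0.007] hi [ 0.579 -0.403  0.015]
dark [259.4 198.6] 90 med [ 0.801 -0.168  0.014] lo [ 0.784 -0.214  0.007] hi [ 0.815 -0.154  0.017]
dark [270.3 397.6] 60 med [0.462 0.358 0.012] lo [0.455 0.347 0.009] hi [0.468 0.368 0.014]
dark [292.1 397.9] 56 med [0.422 0.34  0.012] lo [0.414 0.329 0.009] hi [0.43  0.35  0.015]
red [ 0.62  -0.153  0.006]
w1 [ 0.612 -0.049  0.006]
w2 [0.602 0.054 0.006]
w3 [0.59  0.16  0.006]
jar [ 0.462 -0.217  0.043]
nut [ 0.446 -0.05   0.028]
gear [0.451 0.089 0.014]
glue [0.436 0.251 0.093]
cut [0.424 0.378 0.01 ]
marker [ 0.571 -0.459  0.01 ]
side/scene z table check 0.0011424748975893961
side/scene z table check 0.3437445308899547
```

Call:
jog_arm --rows '[[[0,0,-0.04],5.58,0.094],[[0,0,-0.04],5.58,0.094],[[0,0,-0.04],5.57,0.094],[[0.024,-0.03,0],0,0.094],[[0.024,-0.03,0],0,0.094],[[0.024,-0.03,0],0,0.094],[[0.024,-0.03,0],0,0.094],[[0.024,-0.03,0],0,0.094],[[0.024,-0.03,0],0,0.094],[[0.024,-0.03,0],0,0.094],[[0.024,-0.03,0],0,0.094],[[0.024,-0.03,0],0,0.094]]'

```text
time_s: 1.9
ee_pos: [0.375, -0.2551, 0.3257]
eef_rot: [3.141, -0.0, -0.0]
force: [1.0, -0.4, -0.5]
grip_width: 0.094
grip_force: 0.0
```

Call:
jog_arm --rows '[[[0.025,-0.025,0],0,0.094],[[0.025,-0.025,0],0,0.094],[[0.025,-0.025,0],0,0.094],[[0.025,-0.025,0],0,0.094],[[0,0,0],0,0.094]]'

```text
time_s: 2.32
ee_pos: [0.4769, -0.1532, 0.3249]
eef_rot: [-3.141, 0.0, 0.004]
force: [-1.1, 0.4, -0.2]
grip_width: 0.0941
grip_force: 0.0
```

```bash
cat > look.py <<'E'
from station import *
from h import *
import pickle,sys
o=get_obs();c=camera("wrist");n=sys.argv[1]
c["W"]=pose(o)@c["T_tool_cam"];pickle.dump(c,open(n+".pkl","wb"))
cv2.imwrite(f"pics/{n}.png",c["image"][:,:,::-1])
print(o["ee_pos"].round(4),o["eef_rot"].round(4),o["grip_width"],o["time_s"]);print(c["K"][0],c["T_tool_cam"].round(3).tolist());blobs(c,c["W"],150)
E
python3 look.py w1
```

```text
[ 0.4769 -0.1532  0.3249] [-3.1405e+00  2.0000e-04  3.7000e-03] 0.09408728879006545 2.3167
[395.40259144   0.         318.94473272] [[0.001, 0.963, 0.271, 0.078], [1.0, -0.002, 0.001, -0.001], [0.001, 0.271, -0.963, -0.18], [0.0, 0.0, 0.0, 1.0]]
orange [132.  210.1] 616 med [0.453 0.085 0.011] lo [0.435 0.07  0.007] hi [0.469 0.103 0.016]
red [321.4  69.2] 2939 med [ 0.621 -0.154  0.007] lo [ 0.589 -0.185  0.005] hi [ 0.65  -0.123  0.009]
green [239.9 216.5] 505 med [ 0.449 -0.055  0.026] lo [ 0.433 -0.067  0.007] hi [ 0.461 -0.039  0.03 ]
blue [298.9 189. ] 1156 med [ 0.485 -0.129  0.044] lo [ 0.464 -0.148  0.035] hi [ 0.505 -0.109  0.045]
dark [581.9 112.6] 996 med [ 0.573 -0.463  0.012] lo [ 0.566 -0.525  0.008] hi [ 0.581 -0.404  0.015]
dark [369.6 211.6] 791 med [ 0.459 -0.212  0.043] lo [ 0.436 -0.234  0.02 ] hi [ 0.479 -0.192  0.045]
```

View pics/w1.png

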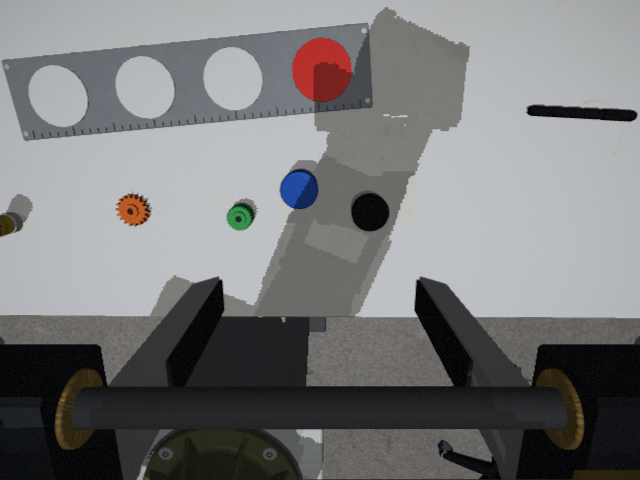

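The wrist view shows discs at (58,96), (145,87), (233,78), red (321,69), gear (133,210), nut (239,216), blue decoy (299,189), jar cap (370,212), glue at left edge (8,225), marker (582,113). A second view from further left gives the triangulation.

Call:
jog_arm --rows '[[[-0.01,-0.04,0],0,0.094],[[-0.01,-0.04,0],0,0.094],[[0,-0.04,0],0,0.094],[[0,-0.04,0],0,0.094],[[0,-0.04,0],0,0.094],[[0,0,0],0,0.094],[[0,0,0],0,0.094]]'

```text
time_s: 2.95
ee_pos: [0.454, 0.0439, 0.3256]
eef_rot: [3.141, -0.0, 0.002]
force: [0.1, 0.3, -0.2]
grip_width: 0.0939
grip_force: 0.0
```

```bash
python3 look.py w2
cat > tri.py <<'E'
from h import *
import pickle,sys
cs=[pickle.load(open(n+".pkl","rb")) for n in("w1","w2")]
def cent(c,lo,hi,near,r=45):
    h=cv2.cvtColor(c["image"],cv2.COLOR_RGB2HSV);m=cv2.inRange(h,lo,hi)
    m=cv2.morphologyEx(m,cv2.MORPH_CLOSE,np.ones((5,5)))
    k,l,s,ce=cv2.connectedComponentsWithStats(m)
    b=[i for i in range(1,k) if s[i,4]>200 and np.hypot(*(ce[i]-near))<r and s[i,4]<6000]
    if not b:return None
    i=max(b,key=lambda i:s[i,4]);q=cv2.findContours((l==i).astype(np.uint8),0,1)[0][0]
    return cv2.fitEllipse(cv2.convexHull(q))[0]
G={"gear":((5,120,60),(16,255,255),(.452,.088,.012)),"nut":((45,80,30),(85,255,255),(.447,-.052,.026)),"jar":((0,0,0),(180,120,60),(.459,-.213,.043)),
"red":((0,120,50),(4,255,255),(.62,-.153,.006)),**{f"w{i}":((0,0,165),(180,50,255),p) for i,p in((1,(.612,-.049,.006)),(2,(.602,.054,.006)),(3,(.59,.16,.006)))},"purple":((120,40,30),(155,255,255),(.436,.251,.09))}
for n,(lo,hi,p) in G.items():
    rs=[];f=[]
    for c in cs:
        W=c["W"];K=c["K"];q=W[:3,:3].T@(np.array(p)-W[:3,3]);px=(K[0,2]-K[0,0]*q[0]/q[2],K[1,2]+K[1,1]*q[1]/q[2])
        e=cent(c,lo,hi,px)
        if e: rs.append(ray(c,W,*e));f.append(plane(c,W,*e,p[2]).round(4)[:2])
        else: f.append(np.round(px))
    print(n,meet(rs).round(4) if len(rs)>1 else "-",*f)
E
python3 tri.py
```

```text
[0.454  0.0439 0.3256] [ 3.1414e+00 -4.0000e-04  2.4000e-03] 0.09394560090041802 2.95
[395.40259144   0.         318.94473272] [[0.001, 0.963, 0.271, 0.078], [1.0, -0.002, 0.001, -0.001], [0.001, 0.271, -0.963, -0.18], [0.0, 0.0, 0.0, 1.0]]
orange [285.7 192.6] 620 med [0.453 0.086 0.011] lo [0.436 0.07  0.002] hi [0.469 0.103 0.016]
red [491.5  48.7] 3068 med [ 0.62  -0.154  0.007] lo [ 0.589 -0.185  0.005] hi [ 0.651 -0.123  0.008]
red [ 53.6 201.1] 280 med [0.441 0.38  0.012] lo [0.425 0.37  0.009] hi [0.459 0.394 0.014]
red [ 66.2 221.6] 275 med [0.415 0.369 0.012] lo [0.407 0.35  0.009] hi [0.422 0.389 0.014]
green [397.  199.5] 476 med [ 0.448 -0.05   0.026] lo [ 0.433 -0.065  0.014] hi [ 0.461 -0.038  0.03 ]
blue [463.7 169.5] 1430 med [ 0.486 -0.123  0.043] lo [ 0.465 -0.147  0.012] hi [ 0.505 -0.106  0.045]
purple [132.2 218.6] 565 med [0.437 0.245 0.094] lo [0.424 0.236 0.058] hi [0.447 0.259 0.095]
dark [39.1 82. ] 1840 med [0.581 0.36  0.025] lo [0.526 0.352 0.005] hi [0.628 0.388 0.054]
dark [358.6 101.7] 170 med [ 0.562 -0.002  0.004] lo [ 0.557 -0.034  0.002] hi [0.569 0.03  0.007]
dark [535.3 192.9] 1211 med [ 0.459 -0.21   0.043] lo [ 0.438 -0.231  0.031] hi [ 0.479 -0.19   0.045]
dark [ 70.  186.1] 204 med [0.461 0.356 0.012] lo [0.453 0.345 0.009] hi [0.468 0.369 0.014]
dark [ 89.8 217.8] 198 med [0.42  0.338 0.012] lo [0.41  0.327 0.   ] hi [0.43  0.35  0.014]
gear [0.4521 0.0871 0.0074] [0.4528 0.0849] [0.453  0.0868]
nut [ 0.4461 -0.0521  0.015 ] [ 0.4483 -0.0543] [ 0.4481 -0.0499]
jar [ 0.4575 -0.2132  0.0358] [ 0.4586 -0.2123] [ 0.459  -0.2092]
red [ 0.6204 -0.154   0.0061] [ 0.6203 -0.154 ] [ 0.6206 -0.154 ]
w1 - [ 0.6101 -0.0492] [400.  56.]
w2 [0.6003 0.0554 0.006 ] [0.6    0.0554] [0.6006 0.0555]
w3 [0.5898 0.1595 0.0071] [0.5898 0.1601] [0.5901 0.1598]
purple - [-50. 239.] [0.4378 0.2428]
```

View pics/w2.png

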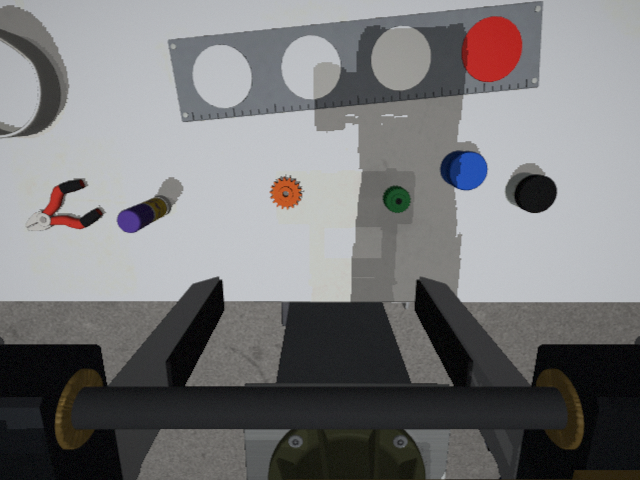

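Second view: gear (286,192), nut (397,199), jar (535,193), blue decoy (464,170), glue (140,213), cutters (65,208), discs at (222,76), (311,67), (401,58), red (492,49). Positions agree to about 2 mm; the gear comes first.

Call:
jog_arm --rows '[[[0,-0.014,0.037],0,0.07],[[0,-0.014,0.037],0,0.07],[[-0.001,-0.015,0.037],0,0.07],[[0,0,0.04],0,0.07],[[0,0,0.04],0,0.07],[[0,0,0.04],0,0.07],[[0,0,0.04],0,0.07],[[0,0,0],0,0.07],[[0,0,0],0,0.07]]'

```text
time_s: 3.75
ee_pos: [0.4529, 0.0847, 0.0542]
eef_rot: [3.141, 0.003, -0.002]
force: [0.0, 0.1, 1.7]
grip_width: 0.0699
grip_force: 0.0
```

Call:
jog_arm --rows '[[[0,-0.002,0.02],0,0.07],[[0,0,0.015],0,0.07],[[0,0,0.01],0,0.07],[[0,0,0.005],0,0.07],[[0,0,0],0,0.07],[[0,0,0],0,0.03],[[0,0,0],0,0.03],[[0,0,0],0,0.03],[[0,0,0],0,0.03],[[0,0,0],0,0.03],[[0,0,0],0,0.03]]' --squeeze 12

```text
time_s: 4.67
ee_pos: [0.4535, 0.0882, 0.0048]
eef_rot: [3.142, -0.001, -0.0]
force: [-0.3, -0.2, 4.0]
grip_width: 0.0395
grip_force: 12.1
```

Call:
jog_arm --rows '[[[0,0,-0.02],0,0.03],[[0,0,-0.04],0,0.03],[[0.005,0.01,-0.03],0,0.03],[[0.02,0.029,0],0,0.03],[[0.02,0.029,0],0,0.03],[[0.02,0.029,0],0,0.03],[[0.02,0.029,0],0,0.03],[[0.02,0.029,0],0,0.03],[[0.02,0.029,0],0,0.03],[[0.02,0.029,0],0,0.03],[[0.02,0.029,0],0,0.03],[[0,0,0],0,0.03]]'

```text
time_s: 5.67
ee_pos: [0.6199, -0.1584, 0.0937]
eef_rot: [3.141, -0.0, -0.004]
force: [-1.3, 1.1, -0.6]
grip_width: 0.0402
grip_force: 12.0
```

Call:
jog_arm --rows '[[[0,0,0],0,0.03],[[0,0,0],0,0.03]]'

```text
time_s: 5.83
ee_pos: [0.6178, -0.1534, 0.094]
eef_rot: [-3.141, 0.001, -0.0]
force: [-0.3, -0.4, 0.5]
grip_width: 0.04
grip_force: 12.0
```

```bash
python3 look.py w3
```

```text
[ 0.6178 -0.1534  0.094 ] [-3.1411e+00  1.0000e-03 -2.0000e-04] 0.0399650159977292 5.8333
[395.40259144   0.         318.94473272] [[0.001, 0.963, 0.271, 0.078], [1.0, -0.002, 0.001, -0.001], [0.001, 0.271, -0.963, -0.18], [0.0, 0.0, 0.0, 1.0]]
orange [319.2 298.3] 3895 med [ 0.618 -0.153  0.1  ] lo [ 0.6   -0.17   0.099] hi [ 0.634 -0.136  0.105]
red [321.9 230.9] 5884 med [ 0.626 -0.155  0.007] lo [ 0.601 -0.186  0.005] hi [ 0.651 -0.123  0.008]
blue [288.5 382.6] 185 med [ 0.505 -0.129  0.008] lo [ 0.501 -0.141  0.004] hi [ 0.506 -0.117  0.012]
blue [284.9 443.5] 1770 med [ 0.481 -0.129  0.044] lo [ 0.465 -0.149  0.042] hi [ 0.492 -0.108  0.045]
dark [633.6  29.2] 679 med [ 0.752 -0.338  0.014] lo [ 0.737 -0.347  0.009] hi [ 0.767 -0.336  0.02 ]
dark [263.4 298.5] 983 med [ 0.626 -0.129  0.116] lo [ 0.589 -0.133  0.005] hi [ 0.627 -0.122  0.129]
dark [375.5 296.7] 989 med [ 0.627 -0.177  0.116] lo [ 0.589 -0.196  0.006] hi [ 0.627 -0.172  0.129]
dark [384.1 459.7] 684 med [ 0.464 -0.2    0.043] lo [ 0.45  -0.209  0.029] hi [ 0.478 -0.191  0.045]
```

View pics/w3.png

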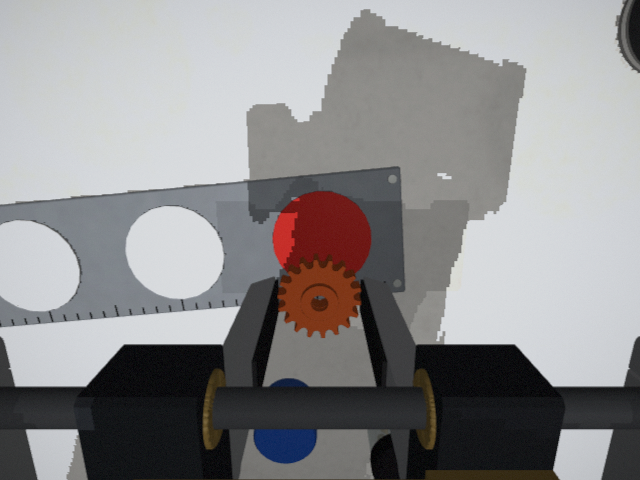

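The gear is held level and centred between the fingers at (319,298), just short of the red disc (322,236). I lower it now with a 3 mm forward correction.

Call:
jog_arm --rows '[[[0.003,0.001,0.03],0,0.03],[[0,0,0.03],0,0.03],[[0,0,0.013],0,0.03],[[0,0,0.006],0,0.03],[[0,0,0],0,0.03],[[0,0,0],0,0.03]]'

```text
time_s: 6.38
ee_pos: [0.6218, -0.1547, 0.0168]
eef_rot: [3.141, -0.001, 0.0]
force: [0.5, -0.3, -0.2]
grip_width: 0.0398
grip_force: 12.0
```

Call:
jog_arm --rows '[[[-0.001,0,0.003],0,0.03],[[0,0,0.002],0,0.03],[[0,0,0],0,0.03],[[0,0,0],0,0.03]]'

```text
time_s: 6.72
ee_pos: [0.6204, -0.1549, 0.0109]
eef_rot: [3.141, -0.001, -0.0]
force: [0.4, 0.7, -0.1]
grip_width: 0.04
grip_force: 12.0
```

Call:
jog_arm --rows '[[[0,0,0],0,0.05],[[0,0,0],0,0.06],[[0,0,0],0,0.06],[[0,0,-0.02],0,0.06],[[0,0,-0.04],0,0.06],[[0,0,-0.04],0,0.06],[[0,0,0],0,0.06],[[0,0,0],0,0.06]]'

```text
time_s: 7.38
ee_pos: [0.6213, -0.1552, 0.113]
eef_rot: [3.14, -0.004, -0.0]
force: [-0.7, -0.7, -0.1]
grip_width: 0.0597
grip_force: 0.0
```

```bash
python3 look.py w4|grep -v dark
```

```text
[ 0.6213 -0.1552  0.113 ] [ 3.1402e+00 -4.5000e-03 -2.0000e-04] 0.059688689899849434 7.3833
[395.40259144   0.         318.94473272] [[0.001, 0.963, 0.271, 0.078], [1.0, -0.002, 0.001, -0.001], [0.001, 0.271, -0.963, -0.18], [0.0, 0.0, 0.0, 1.0]]
orange [318.5 242.2] 1809 med [ 0.62  -0.155  0.017] lo [ 0.602 -0.171  0.007] hi [ 0.636 -0.137  0.022]
red [318.8 234.7] 4142 med [ 0.625 -0.155  0.007] lo [ 0.588 -0.186  0.005] hi [ 0.652 -0.123  0.008]
green [213.  443.7] 153 med [ 0.445 -0.067  0.023] lo [ 0.436 -0.068  0.007] hi [ 0.452 -0.061  0.027]
blue [287.9 378.8] 567 med [ 0.504 -0.13   0.014] lo [ 0.496 -0.146  0.005] hi [ 0.506 -0.112  0.025]
blue [284.6 436.5] 806 med [ 0.474 -0.129  0.044] lo [ 0.464 -0.147  0.042] hi [ 0.481 -0.11   0.045]
```

Call:
jog_arm --rows '[[[-0.029,-0.017,0],0,0.055],[[-0.029,-0.017,0],0,0.055],[[-0.029,-0.017,0],0,0.055],[[-0.029,-0.017,0],0,0.055],[[-0.029,-0.017,0.01],0,0.055],[[-0.029,-0.018,0.015],0,0.055],[[0,0,0.02],0,0.055],[[0,0,0.01],0,0.055],[[0,0,0],0,0.055],[[0,0,0],0,0.055]]'

```text
time_s: 8.27
ee_pos: [0.4466, -0.0521, 0.055]
eef_rot: [-3.141, 0.001, -0.001]
force: [0.1, -0.2, 0.4]
grip_width: 0.0549
grip_force: 0.0
```

```bash
python3 look.py w5|grep -v dark
```

```text
[ 0.4466 -0.0521  0.055 ] [-3.1413e+00  1.4000e-03 -5.0000e-04] 0.0548925904072635 8.2667
[395.40259144   0.         318.94473272] [[0.001, 0.963, 0.271, 0.078], [1.0, -0.002, 0.001, -0.001], [0.001, 0.271, -0.963, -0.18], [0.0, 0.0, 0.0, 1.0]]
red [519.6   2.1] 235 med [ 0.587 -0.154  0.007] lo [ 0.585 -0.166  0.005] hi [ 0.588 -0.143  0.008]
green [320.7 265.7] 2439 med [ 0.451 -0.053  0.026] lo [ 0.433 -0.066  0.007] hi [ 0.462 -0.038  0.03 ]
blue [466.5 206.9] 7443 med [ 0.487 -0.124  0.043] lo [ 0.465 -0.147  0.011] hi [ 0.505 -0.106  0.045]
```

Call:
jog_arm --rows '[[[0.001,0,0.02],0,0.055],[[0,0,0.015],0,0.055],[[0,0,0.01],0,0.055],[[0,0,0.004],0,0.055],[[0,0,0],0,0.055],[[0,0,0],0,0.02],[[0,0,0],0,0.02],[[0,0,0],0,0.02],[[0,0,0],0,0.02],[[0,0,0],0,0.02],[[0,0,0],0,0.02]]'

```text
time_s: 9.23
ee_pos: [0.4476, -0.0518, 0.0069]
eef_rot: [3.141, -0.001, -0.0]
force: [-0.6, -0.6, 6.7]
grip_width: 0.0319
grip_force: 12.0
```

Call:
jog_arm --rows '[[[0,0,-0.02],0,0.02],[[0,0,-0.04],0,0.02],[[0.01,0,-0.03],0,0.02],[[0.03,-0.001,0],0,0.02],[[0.03,-0.001,0],0,0.02],[[0.03,-0.001,0],0,0.02],[[0.03,0,0],0,0.02],[[0.025,0,0],0,0.02],[[0.008,0,0],0,0.02],[[0,0,0.01],0,0.02],[[0,0,0],0,0.02],[[0,0,0],0,0.02]]'

```text
time_s: 10.23
ee_pos: [0.6091, -0.0487, 0.0854]
eef_rot: [-3.141, 0.002, -0.0]
force: [0.3, 0.4, -0.7]
grip_width: 0.0319
grip_force: 12.0
```

```bash
python3 look.py w6|grep -v dark
```

```text
[ 0.6091 -0.0487  0.0854] [-3.1413e+00  2.3000e-03 -2.0000e-04] 0.03185896997771915 10.2333
[395.40259144   0.         318.94473272] [[0.001, 0.963, 0.271, 0.078], [1.0, -0.002, 0.001, -0.001], [0.001, 0.271, -0.963, -0.18], [0.0, 0.0, 0.0, 1.0]]
orange [482.  234.8] 2282 med [ 0.62  -0.154  0.017] lo [ 0.602 -0.172  0.007] hi [ 0.636 -0.137  0.022]
red [474.9 226.5] 5031 med [ 0.625 -0.151  0.007] lo [ 0.588 -0.186  0.005] hi [ 0.652 -0.122  0.008]
green [319.1 302.1] 3999 med [ 0.613 -0.048  0.104] lo [ 0.595 -0.062  0.085] hi [ 0.623 -0.034  0.108]
```

Call:
jog_arm --rows '[[[0.001,0.001,0.03],0,0.02],[[0,0,0.025],0,0.02],[[0,0,0.01],0,0.02],[[0,0,0.005],0,0.02],[[0,0,0],0,0.02],[[0,0,0.001],0,0.02],[[0,0,0],0,0.02],[[0,0,0],0,0.02]]'

```text
time_s: 10.95
ee_pos: [0.6119, -0.0499, 0.0166]
eef_rot: [3.141, -0.002, -0.0]
force: [-0.4, -0.1, 0.2]
grip_width: 0.032
grip_force: 12.0
```

Call:
jog_arm --rows '[[[-0.001,0,0.002],0,0.02],[[0,0,0.001],0,0.02],[[0,0,0],0,0.02],[[0,0,0],0,0.02]]'

```text
time_s: 11.28
ee_pos: [0.6104, -0.0498, 0.0129]
eef_rot: [3.142, -0.0, -0.0]
force: [-2.7, 0.1, 5.4]
grip_width: 0.0319
grip_force: 12.0
```

Call:
jog_arm --rows '[[[0,0,0],0,0.042],[[0,0,0],0,0.055],[[0,0,0],0,0.055],[[0,0,-0.02],0,0.055],[[0,0,-0.04],0,0.055],[[0,0,-0.04],0,0.055],[[0,0,0],0,0.055],[[0,0,0],0,0.055]]'

```text
time_s: 11.95
ee_pos: [0.6113, -0.05, 0.1147]
eef_rot: [3.141, -0.004, -0.0]
force: [0.2, -0.6, -0.8]
grip_width: 0.0549
grip_force: 0.0
```

```bash
python3 look.py w7|grep -v dark
```

```text
[ 0.6113 -0.05    0.1147] [ 3.141e+00 -4.200e-03 -2.000e-04] 0.05490425937500452 11.95
[395.40259144   0.         318.94473272] [[0.001, 0.963, 0.271, 0.078], [1.0, -0.002, 0.001, -0.001], [0.001, 0.271, -0.963, -0.18], [0.0, 0.0, 0.0, 1.0]]
orange [463.7 228.2] 1837 med [ 0.62  -0.154  0.017] lo [ 0.602 -0.172  0.007] hi [ 0.636 -0.137  0.022]
red [458.2 221.1] 4124 med [ 0.625 -0.152  0.007] lo [ 0.588 -0.186  0.005] hi [ 0.652 -0.123  0.008]
green [318.7 244. ] 1569 med [ 0.613 -0.049  0.032] lo [ 0.596 -0.063  0.015] hi [ 0.624 -0.035  0.036]
blue [17.2 61. ] 245 med [0.727 0.133 0.037] lo [0.698 0.13  0.035] hi [0.76  0.135 0.039]
```

Call:
jog_arm --rows '[[[-0.025,0.027,0],0,0.065],[[-0.025,0.027,0],0,0.065],[[-0.025,0.027,0],0,0.065],[[-0.025,0.027,0],0,0.065],[[-0.025,0.027,0],0,0.065],[[-0.027,0.027,0.01],0,0.065],[[0,0,0.02],0,0.065],[[0,0,0.01],0,0.065],[[0,0,0],0,0.065],[[0,0,0],0,0.065]]'

```text
time_s: 12.83
ee_pos: [0.4584, -0.211, 0.0717]
eef_rot: [-3.141, 0.002, 0.001]
force: [-0.5, 0.1, 1.1]
grip_width: 0.065
grip_force: 0.0
```

```bash
python3 look.py w8
```

```text
[ 0.4584 -0.211   0.0717] [-3.1405e+00  1.8000e-03  7.0000e-04] 0.06499531281095444 12.8333
[395.40259144   0.         318.94473272] [[0.001, 0.963, 0.271, 0.078], [1.0, -0.002, 0.001, -0.001], [0.001, 0.271, -0.963, -0.18], [0.0, 0.0, 0.0, 1.0]]
red [219.3  16.2] 2885 med [ 0.596 -0.155  0.007] lo [ 0.586 -0.181  0.005] hi [ 0.604 -0.128  0.008]
green [20.3  9.1] 463 med [ 0.595 -0.055  0.021] lo [ 0.593 -0.061  0.009] hi [ 0.599 -0.047  0.033]
blue [175.5 221.2] 6225 med [ 0.487 -0.132  0.044] lo [ 0.465 -0.15   0.009] hi [ 0.505 -0.109  0.045]
dark [324.4 270.1] 3849 med [ 0.46  -0.213  0.044] lo [ 0.438 -0.234  0.033] hi [ 0.479 -0.193  0.045]
dark [227.3 315.9] 2411 med [ 0.467 -0.175  0.109] lo [ 0.45  -0.178  0.074] hi [ 0.468 -0.166  0.129]
dark [410.9 315.1] 2298 med [ 0.467 -0.246  0.109] lo [ 0.452 -0.254  0.076] hi [ 0.468 -0.243  0.129]
```

View pics/w8.png

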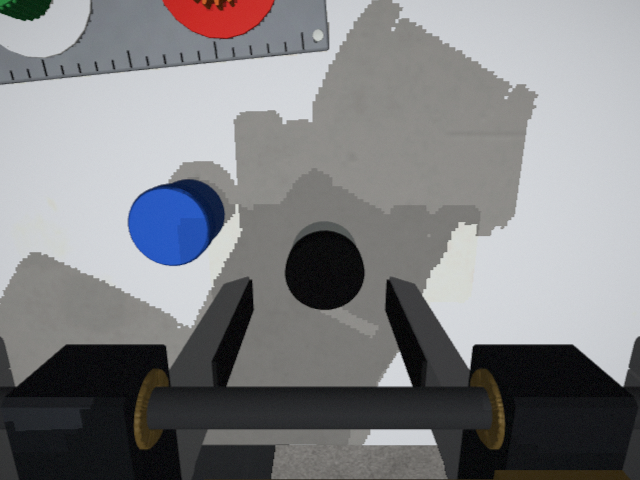

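The jar cap sits at (324,270), midway between the fingers (250 and 388), with the decoy clear at (175,221). Descending.

Call:
jog_arm --rows '[[[0,0.002,0.02],0,0.065],[[0,0,0.02],0,0.065],[[0,0,0.012],0,0.065],[[0,0,0.006],0,0.065],[[0,0,0],0,0.065],[[0,0,0],0,0.04],[[0,0,0],0,0.035],[[0,0,0],0,0.035],[[0,0,0],0,0.035],[[0,0,0],0,0.035],[[0,0,0],0,0.035]]' --squeeze 15

```text
time_s: 13.8
ee_pos: [0.4587, -0.214, 0.0152]
eef_rot: [3.141, -0.001, -0.0]
force: [-0.8, 0.6, 5.7]
grip_width: 0.0435
grip_force: 15.0
```

Call:
jog_arm --rows '[[[0,0,-0.02],0,0.035],[[0,0,-0.035],0,0.035],[[0,0,-0.03],0,0.035],[[0.016,-0.03,0],0,0.035],[[0.016,-0.03,0],0,0.035],[[0.016,-0.03,0],0,0.035],[[0.016,-0.03,0],0,0.035],[[0.016,-0.03,0],0,0.035],[[0.016,-0.03,0],0,0.035],[[0.016,-0.03,0],0,0.035],[[0.016,-0.03,0],0,0.035],[[0.013,-0.029,0],0,0.035]]'

```text
time_s: 14.8
ee_pos: [0.6, 0.0569, 0.0995]
eef_rot: [3.142, -0.0, -0.0]
force: [0.2, -1.0, 0.2]
grip_width: 0.0438
grip_force: 15.0
```

Call:
jog_arm --rows '[[[0,0,0],0,0.035],[[0,0,0],0,0.035],[[0,0,0],0,0.035]]'

```text
time_s: 15.05
ee_pos: [0.599, 0.0547, 0.0992]
eef_rot: [3.141, 0.001, -0.0]
force: [-0.0, -0.5, -1.7]
grip_width: 0.0438
grip_force: 15.0
```

```bash
python3 look.py w9
```

```text
[0.599  0.0547 0.0992] [ 3.1414e+00  7.0000e-04 -2.0000e-04] 0.04381365802347338 15.05
[395.40259144   0.         318.94473272] [[0.001, 0.963, 0.271, 0.078], [1.0, -0.002, 0.001, -0.001], [0.001, 0.271, -0.963, -0.18], [0.0, 0.0, 0.0, 1.0]]
orange [620.1 215.9] 1829 med [ 0.619 -0.148  0.017] lo [ 0.601 -0.163  0.009] hi [ 0.637 -0.136  0.021]
red [599.9 210.6] 3419 med [ 0.622 -0.139  0.007] lo [ 0.588 -0.172  0.005] hi [ 0.653 -0.121  0.008]
green [473.8 231.9] 2084 med [ 0.612 -0.045  0.032] lo [ 0.596 -0.062  0.012] hi [ 0.624 -0.033  0.036]
blue [180.8  59.2] 169 med [0.714 0.133 0.035] lo [0.696 0.131 0.005] hi [0.742 0.151 0.038]
blue [32.3 86.2] 512 med [0.699 0.219 0.04 ] lo [0.696 0.205 0.032] hi [0.702 0.232 0.041]
blue [564.8 370.7] 968 med [ 0.505 -0.125  0.026] lo [ 0.503 -0.138  0.005] hi [ 0.507 -0.116  0.043]
purple [ 46.9 474.6] 189 med [0.446 0.243 0.06 ] lo [0.44  0.237 0.057] hi [0.448 0.25  0.065]
dark [318.9 315.4] 7807 med [0.601 0.055 0.128] lo [0.579 0.034 0.114] hi [0.619 0.077 0.129]
```

View pics/w9.png

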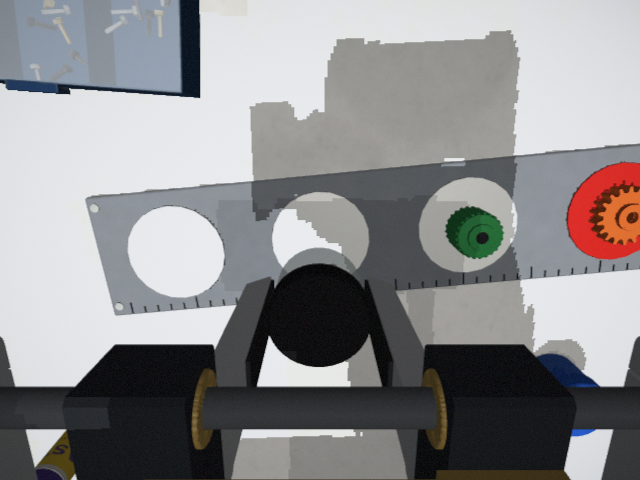

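The jar is held level at (320,315), in line with its disc (320,238). The nut (474,232) and gear (620,216) stand centred. Lowering.

Call:
jog_arm --rows '[[[0,0,0.035],0,0.035],[[0,0,0.025],0,0.035],[[0,0,0.01],0,0.035],[[0,0,0.004],0,0.035],[[0,0,0],0,0.035],[[0,0,0],0,0.035],[[0,0,0],0,0.035]]'

```text
time_s: 15.68
ee_pos: [0.6002, 0.055, 0.0271]
eef_rot: [-3.142, -0.002, -0.0]
force: [0.2, 0.0, -0.0]
grip_width: 0.0437
grip_force: 15.0
```

Call:
jog_arm --rows '[[[0,0,0.003],0,0.035],[[0,0,0.002],0,0.035],[[0,0,0],0,0.035],[[0,0,0],0,0.035]]'

```text
time_s: 16.02
ee_pos: [0.5998, 0.0552, 0.0211]
eef_rot: [3.142, -0.001, -0.0]
force: [-1.2, -0.4, 4.3]
grip_width: 0.0442
grip_force: 15.0
```

Call:
jog_arm --rows '[[[0,0,0],0,0.055],[[0,0,0],0,0.065],[[0,0,0],0,0.065],[[0,0,-0.02],0,0.065],[[0,0,-0.04],0,0.065],[[0,0,-0.04],0,0.065],[[0,0,-0.04],0,0.065],[[0,0,0],0,0.065],[[0,0,0],0,0.065]]'

```text
time_s: 16.77
ee_pos: [0.6001, 0.0552, 0.1626]
eef_rot: [-3.141, -0.004, -0.0]
force: [-0.9, -0.6, -1.0]
grip_width: 0.0648
grip_force: 0.0
```

```bash
python3 look.py w10|grep -v blue
```

```text
[0.6001 0.0552 0.1626] [-3.1414e+00 -4.1000e-03 -2.0000e-04] 0.06480045063325598 16.7667
[395.40259144   0.         318.94473272] [[0.001, 0.963, 0.271, 0.078], [1.0, -0.002, 0.001, -0.001], [0.001, 0.271, -0.963, -0.18], [0.0, 0.0, 0.0, 1.0]]
orange [570.6 201.4] 1500 med [ 0.62  -0.153  0.017] lo [ 0.601 -0.173  0.007] hi [ 0.637 -0.137  0.022]
red [561.4 196.4] 3171 med [ 0.624 -0.149  0.007] lo [ 0.588 -0.186  0.005] hi [ 0.652 -0.122  0.008]
green [446.3 215.2] 1212 med [ 0.612 -0.046  0.032] lo [ 0.596 -0.062  0.014] hi [ 0.624 -0.034  0.036]
dark [384.9 230.4] 4107 med [ 0.588 -0.001  0.005] lo [ 0.561 -0.046  0.003] hi [0.627 0.025 0.006]
dark [318.4 234.5] 2548 med [0.599 0.056 0.05 ] lo [0.578 0.037 0.042] hi [0.62  0.076 0.051]
```

Call:
jog_arm --rows '[[[-0.023,-0.027,0],0,0.065],[[-0.023,-0.027,0],0,0.065],[[-0.023,-0.027,0],0,0.065],[[-0.023,-0.027,0],0,0.065],[[-0.023,-0.027,0],0,0.065],[[-0.023,-0.027,0],0,0.065],[[-0.024,-0.031,0],0,0.065],[[0,0,0],0,0.065],[[0,0,0],0,0.065]]'

```text
time_s: 17.57
ee_pos: [0.4359, 0.2491, 0.1591]
eef_rot: [3.14, 0.002, 0.003]
force: [-1.0, -0.4, -0.4]
grip_width: 0.0646
grip_force: 0.0
```

```bash
python3 look.py w11
```

```text
[0.4359 0.2491 0.1591] [3.1405e+00 2.2000e-03 2.8000e-03] 0.06457202728328165 17.5667
[395.40259144   0.         318.94473272] [[0.001, 0.963, 0.271, 0.078], [1.0, -0.002, 0.001, -0.001], [0.001, 0.271, -0.963, -0.18], [0.0, 0.0, 0.0, 1.0]]
red [164.3 214.9] 629 med [0.441 0.38  0.012] lo [0.425 0.37  0.009] hi [0.46  0.395 0.013]
red [181.1 245.4] 595 med [0.415 0.368 0.012] lo [0.407 0.35  0.009] hi [0.422 0.389 0.013]
purple [320.5 250.7] 1205 med [0.437 0.248 0.094] lo [0.424 0.238 0.075] hi [0.447 0.26  0.095]
dark [30.4 50.8] 3822 med [0.566 0.463 0.026] lo [0.527 0.427 0.008] hi [0.6   0.466 0.047]
dark [167.3  62.4] 1619 med [0.558 0.357 0.024] lo [0.523 0.352 0.006] hi [0.598 0.393 0.039]
dark [606.1  14.2] 1660 med [0.587 0.061 0.049] lo [0.577 0.042 0.029] hi [0.595 0.078 0.051]
dark [489.8  43.4] 209 med [0.576 0.119 0.005] lo [0.565 0.11  0.003] hi [0.589 0.124 0.006]
dark [440.4  82.3] 807 med [0.548 0.148 0.005] lo [0.54  0.102 0.002] hi [0.562 0.213 0.006]
dark [ 15.  236.5] 6305 med [0.419 0.498 0.025] lo [0.356 0.497 0.008] hi [0.53  0.502 0.055]
dark [190.9 192.4] 484 med [0.461 0.356 0.012] lo [0.454 0.344 0.008] hi [0.468 0.369 0.014]
dark [215.5 239. ] 437 med [0.421 0.339 0.012] lo [0.41  0.327 0.008] hi [0.431 0.35  0.013]
```

View pics/w11.png

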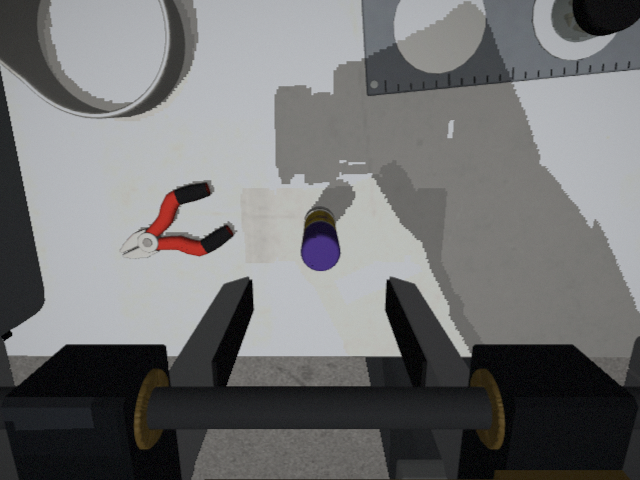

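The glue stick cap at (320,250) is centred between the fingers; cutters (180,225) are well clear.

Call:
jog_arm --rows '[[[0,0,0.035],0,0.055],[[0,0,0.035],0,0.055],[[0,0,0.03],0,0.055],[[0,0,0.015],0,0.055],[[0,0,0.008],0,0.055],[[0,0,0],0,0.055],[[0,0,0],0,0.03],[[0,0,0],0,0.018],[[0,0,0],0,0.018],[[0,0,0],0,0.018],[[0,0,0],0,0.018],[[0,0,0],0,0.018]]' --squeeze 15

```text
time_s: 18.62
ee_pos: [0.4377, 0.2484, 0.0381]
eef_rot: [-3.141, -0.001, -0.0]
force: [0.4, -1.2, 5.3]
grip_width: 0.0255
grip_force: 15.0
```

Call:
jog_arm --rows '[[[0,0,-0.015],0,0.018],[[0,0,-0.03],0,0.018],[[0,0,-0.03],0,0.018],[[0.02,0.012,0],0,0.018],[[0.025,0.015,0],0,0.018],[[0.025,0.015,0],0,0.018],[[0.025,0.015,0],0,0.018],[[0.025,0.015,0],0,0.018],[[0.02,0.01,0],0,0.018],[[0.012,0.006,0],0,0.018],[[0,0,0],0,0.018],[[0,0,0],0,0.018]]'

```text
time_s: 19.62
ee_pos: [0.5891, 0.16, 0.112]
eef_rot: [3.142, 0.001, -0.001]
force: [-1.2, 0.6, -0.9]
grip_width: 0.0255
grip_force: 15.0
```

```bash
python3 look.py w12 | grep -v dark
```

```text
[0.5891 0.16   0.112 ] [ 3.1415e+00  8.0000e-04 -8.0000e-04] 0.025523384029769038 19.6167
[395.40259144   0.         318.94473272] [[0.001, 0.963, 0.271, 0.078], [1.0, -0.002, 0.001, -0.001], [0.001, 0.271, -0.963, -0.18], [0.0, 0.0, 0.0, 1.0]]
red [ 77.7 433.6] 405 med [0.415 0.365 0.012] lo [0.408 0.35  0.01 ] hi [0.42  0.388 0.013]
green [614.  213.3] 2077 med [ 0.611 -0.04   0.031] lo [ 0.596 -0.054  0.011] hi [ 0.624 -0.033  0.035]
blue [221.7  71.1] 514 med [0.699 0.219 0.039] lo [0.697 0.205 0.032] hi [0.703 0.233 0.041]
```

View pics/w12.png

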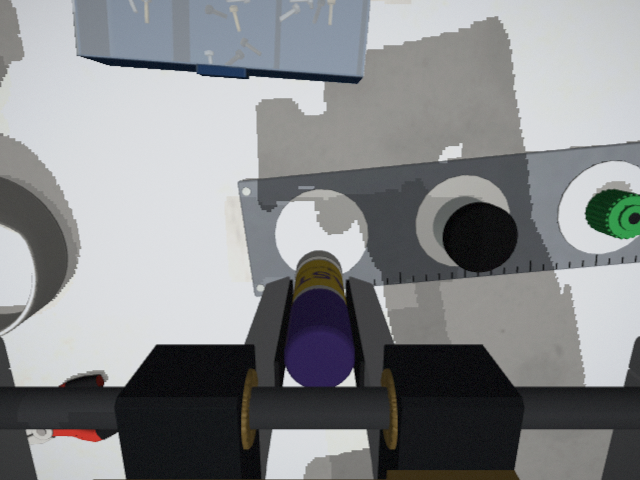

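The glue stick hangs upright at col 320, its foot's far edge at (319,250); disc at (322,235), jar (480,237). I measure its x offset in the grip.

Run:
```python
from h import *;import pickle
c=pickle.load(open("w12.pkl","rb"));P=cloud(c,c["W"]);h=cv2.cvtColor(c["image"],cv2.COLOR_RGB2HSV)
m=(cv2.inRange(h,(120,40,20),(155,255,255))>0)&(P[...,2]>.14)
q=P[m];q=q[q[:,2]>.163];print(np.percentile(q,[1,50,99],axis=0).round(4),len(q),np.median(P[m][:,2]))
print(plane(c,c["W"],319,250,.074))
for n,r in(("side lo",P[252:275,317:322].reshape(-1,3)),): print(n,r[::10].round(3))
```

```text
[[0.5773 0.1257 0.1637]
 [0.5953 0.1602 0.168 ]
 [0.6225 0.1953 0.2353]] 5951 0.16765721436156134
[0.59900711 0.16067501 0.074     ]
side lo [[0.599 0.162 0.079]
 [0.6   0.162 0.083]
 [0.599 0.162 0.086]
 [0.599 0.162 0.088]
 [0.599 0.162 0.092]
 [0.599 0.162 0.095]
 [0.599 0.162 0.098]
 [0.599 0.162 0.101]
 [0.599 0.162 0.105]
 [0.599 0.162 0.107]
 [0.599 0.162 0.11 ]
 [0.599 0.162 0.112]]
```

Call:
jog_arm --rows '[[[0.004,0,0.03],0,0.018],[[0,0,0.02],0,0.018],[[0,0,0.009],0,0.018],[[0,0,0.004],0,0.018],[[0,0,0],0,0.018],[[0,0,0],0,0.018],[[0,0,0],0,0.018]]'

```text
time_s: 20.25
ee_pos: [0.5939, 0.1605, 0.0509]
eef_rot: [-3.141, -0.002, -0.0]
force: [-0.2, 0.5, -0.6]
grip_width: 0.0256
grip_force: 15.0
```

Call:
jog_arm --rows '[[[0,0,0.003],0,0.018],[[0,0,0.0025],0,0.018],[[0,0,0],0,0.018],[[0,0,0],0,0.018]]'

```text
time_s: 20.58
ee_pos: [0.5935, 0.1602, 0.0441]
eef_rot: [-3.142, -0.0, -0.0]
force: [0.3, -0.2, 1.5]
grip_width: 0.0254
grip_force: 15.0
```

Call:
jog_arm --rows '[[[0,0,0.0005],0,0.018],[[0,0,0],0,0.018],[[0,0,0],0,0.03],[[0,0,0],0,0.045],[[0,0,0],0,0.06],[[0,0,0],0,0.06],[[0,0,-0.015],0,0.06],[[0,0,-0.03],0,0.06],[[0,0,-0.04],0,0.06],[[0,0,-0.04],0,0.06],[[0,0,-0.04],0,0.06],[[0,0,-0.04],0,0.06]]'

```text
time_s: 21.58
ee_pos: [0.5929, 0.1601, 0.2505]
eef_rot: [3.142, 0.0, -0.0]
force: [0.5, -0.3, -0.2]
grip_width: 0.0602
grip_force: 0.0
```

Call:
jog_arm --rows '[[[-0.03,0.01,-0.03],0,0.06],[[-0.03,0.02,-0.03],0,0.06],[[-0.03,0.03,0],0,0.06],[[-0.03,0.03,0],0,0.06],[[0,0.03,0],0,0.06],[[0,0.03,0],0,0.06],[[0,0,0],0,0.06],[[0,0,0],0,0.06]]'

```text
time_s: 22.25
ee_pos: [0.479, 0.013, 0.3039]
eef_rot: [-3.142, -0.0, -0.003]
force: [0.1, -0.2, -0.5]
grip_width: 0.0601
grip_force: 0.0
```

```bash
python3 look.py w13 | grep -v dark
python3 - <<'E'
from station import *
from h import *
c=camera("scene");cv2.imwrite("pics/s2.png",c["image"][:,:,::-1]);blobs(c,c["world_from_camera"],40)
E
```

```text
[0.479  0.013  0.3039] [-3.1415e+00 -3.0000e-04 -2.6000e-03] 0.06011023633218282 22.25
[395.40259144   0.         318.94473272] [[0.001, 0.963, 0.271, 0.078], [1.0, -0.002, 0.001, -0.001], [0.001, 0.271, -0.963, -0.18], [0.0, 0.0, 0.0, 1.0]]
orange [472.2  68.2] 933 med [ 0.619 -0.154  0.017] lo [ 0.602 -0.173  0.007] hi [ 0.637 -0.137  0.022]
red [468.   68.4] 2080 med [ 0.621 -0.152  0.007] lo [ 0.588 -0.186  0.005] hi [ 0.652 -0.122  0.009]
red [ 21.2 225.9] 291 med [0.441 0.379 0.012] lo [0.425 0.37  0.008] hi [0.459 0.394 0.014]
red [ 34.9 246.3] 275 med [0.415 0.368 0.012] lo [0.407 0.35  0.01 ] hi [0.421 0.388 0.014]
green [376.8  77.5] 664 med [ 0.608 -0.048  0.032] lo [ 0.595 -0.062  0.023] hi [ 0.622 -0.034  0.036]
blue [441.7 192.5] 1463 med [ 0.486 -0.124  0.043] lo [ 0.466 -0.147  0.013] hi [ 0.505 -0.106  0.045]
purple [161.2  90.8] 771 med [0.59  0.158 0.1  ] lo [0.578 0.149 0.067] hi [0.601 0.171 0.102]
orange [309.6 219.9] 113 med [ 0.621 -0.149  0.016] lo [ 0.603 -0.179  0.006] hi [ 0.64  -0.135  0.021]
red [309.8 222.7] 183 med [ 0.616 -0.145  0.006] lo [ 0.59  -0.
[... 594 characters left out ...]
07] hi [0.708 0.262 0.04 ]
purple [260.  284.2] 169 med [0.588 0.168 0.094] lo [0.579 0.153 0.065] hi [0.602 0.174 0.101]
dark [297.4 159.4] 480 med [ 0.754 -0.342  0.06 ] lo [ 0.73  -0.366  0.013] hi [ 0.784 -0.335  0.127]
dark [363.2 168.9] 61 med [ 0.573 -0.454  0.012] lo [ 0.567 -0.518  0.005] hi [ 0.579 -0.402  0.016]
dark [259.4 198.6] 89 med [ 0.802 -0.169  0.014] lo [ 0.784 -0.216  0.007] hi [ 0.815 -0.152  0.018]
dark [280.4 264.3] 229 med [0.597 0.062 0.048] lo [0.578 0.038 0.038] hi [0.618 0.078 0.052]
dark [270.3 397.6] 60 med [0.462 0.358 0.012] lo [0.455 0.346 0.009] hi [0.468 0.368 0.015]
dark [292. 398.] 53 med [0.422 0.341 0.012] lo [0.414 0.33  0.009] hi [0.43  0.35  0.015]
```

View pics/w13.png

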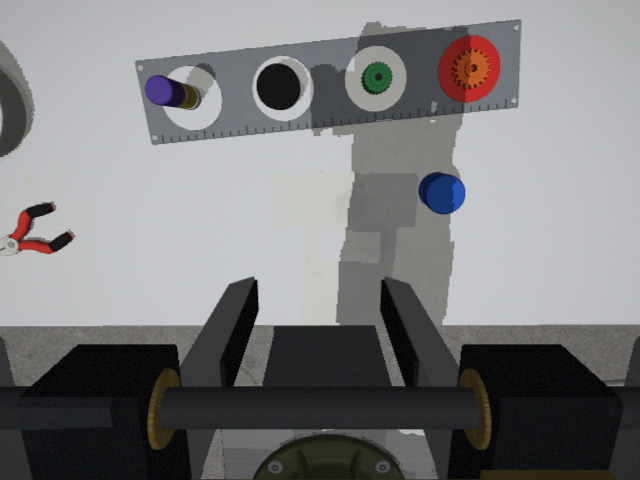

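View pics/s2.png

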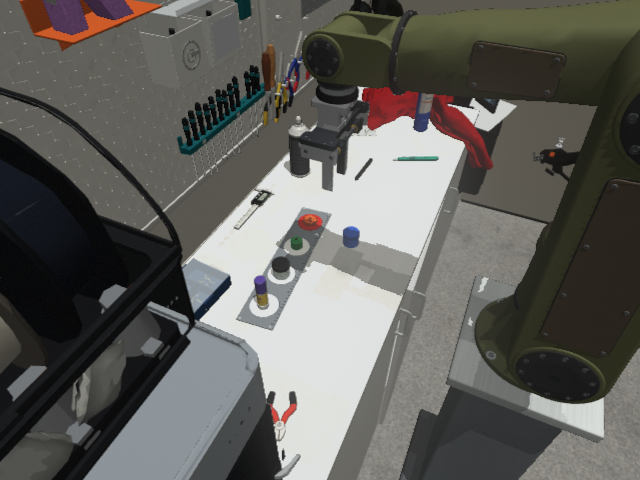

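Both views show all four standing centred on their discs: gear (472,68), nut (377,77), jar (282,86), glue foot (190,98). The cutters, marker and decoy have not moved. Glue cap spans x 0.578–0.601 and y 0.149–0.171, against the disc centre at (0.590, 0.160). Handing in.

```bash
python3 -c "
from station import *
print(hand_in())"
```

```text
the job is handed in; nothing more can be done
None
```

The gear, thumb nut, jar and glue stick stand upright in order of height, gear on the red disc, each within about 2 mm of its disc centre. The cutters and marker are undisturbed, and I handed the job in at about 22 s; no verdict was returned.

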